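Strip the stub spindle and store its tooling

TASK

Take the stack of shaper tooling apart, piece by piece off the stub spindle, and put every piece away on its own storage block: the one whose round seat is exactly as wide as the piece. Each piece goes over the dowel and lies flat on the seat, the same way up as it was on the spindle.

Things in the scene. Friction and masses are not known exactly. Their poses are not given: they have to be found in the camera images.
- spindle_stand: fixed stand: grey round foot 96 mm across, 10 mm high, 44 mm steel flange on it (top 16 mm above the bench), upright steel spindle 16 mm thick, tip 86 mm above the bench. Origin: centre of the underside, on the bench; z up. Stacked on it from below: cutter_head, guide_bearing, spacer_collar, end_cap. Nothing is screwed: each piece lifts straight up and is free once its underside is over the tip.
- end_cap: dark ribbed steel cap on top of the stack, 30 mm across, 18 mm high, closed on top, with a 19 mm blind hole 13 mm deep from below; about 50 g. Origin: centre of its underside, at the start 80 mm above the bench with the spindle 6 mm into it; z up.
- spacer_collar: plain bright steel ring below the cap, 41 mm across, 13 mm high, 19 mm through bore; about 80 g. Origin: centre of its underside, at the start 67 mm above the bench; z up along the bore.
- guide_bearing: ball-bearing guide ring below the collar, 52 mm across, 13 mm high, bright outer and inner race with a black seal between, 19 mm through bore; 100 to 170 g. Origin: centre of its underside, at the start 54 mm above the bench; z up along the bore.
- cutter_head: aluminium cutter head, lowest in the stack, 64 mm across, 38 mm high, 19 mm through bore; 240 to 390 g. Knives in dark wedges stand out 2.5 mm from its flank at its own +x and -x; the flanks at +y and -y are plain: grip it along its own y. Origin: centre of its underside, at the start 16 mm above the bench (spindle tip 32 mm above its top); z up along the bore.
- block_30: fixed square wooden block, 58 x 58 x 18 mm, with a raised pale round seat 30 mm across (as wide as the end cap; seat top 24 mm above the bench) and in its middle an upright 8 mm dowel 10 mm tall above the seat, tip tapered over 5 mm. Origin: centre of the underside, on the bench; z up. A stored piece has its underside 24 mm above this origin.
- block_41: fixed square wooden block, 69 x 69 x 18 mm, with a raised pale round seat 41 mm across (as wide as the spacer collar; seat top 24 mm above the bench) and in its middle an upright 8 mm dowel 20 mm tall above the seat, tip tapered over 5 mm. Origin: centre of the underside, on the bench; z up. A stored piece has its underside 24 mm above this origin.
- block_52: fixed square wooden block, 80 x 80 x 18 mm, with a raised pale round seat 52 mm across (as wide as the guide bearing; seat top 24 mm above the bench) and in its middle an upright 8 mm dowel 20 mm tall above the seat, tip tapered over 5 mm. Origin: centre of the underside, on the bench; z up. A stored piece has its underside 24 mm above this origin.
- block_64: fixed square wooden block, 92 x 92 x 18 mm, with a raised pale round seat 64 mm across (as wide as the cutter head; seat top 24 mm above the bench) and in its middle an upright 8 mm dowel 44 mm tall above the seat, tip tapered over 5 mm. Origin: centre of the underside, on the bench; z up. A stored piece has its underside 24 mm above this origin.

How it is judged:
By the outcome, as a careful person would: the job done as asked, in the order asked, and still so for the second after the job is handed in, with the robot touching nothing.
It also fails if it takes over 120 s, if anything falls off the work surface, if the arm or the gripper's body presses on something with over 40 N, if the wrist force passes 120 N, or if a joint passes its speed limit or range.

ROBOT

A 6-joint arm with a two-finger parallel gripper is mounted at the origin on a cart in front of the work surface, level with it; the furniture and walls round the work are solid. World frame = base frame: x ahead of the robot, y to its left, z up, the work surface at z = 0. Lengths are in m, angles in rad, forces in N, time in s.
With the tool pointing down it reaches from about 0.35 to 0.775 m from the base axis. Payload 7.3 kg.
Tool frame: the origin (TCP) lies midway between the tips of the shut fingers; the grasp point (between the pads) lies 19 mm behind it; z points along the fingers, y is the line along which they close (so a half turn about z gives the same grasp; the last joint's range is limited). The gripper opens to 92 mm and grips with 3 to 60 N. Pads are 19 mm wide; open, the fingers measure 130 mm over their backs; the gripper's body (75 mm by 190 mm) begins 47 mm behind the grasp point.
Start: joints at [-1.387, 0.342, 1.524, -0, 1.275, -0.146], TCP at [0.17, -0.497, 0.227] pointing down, gripper open.
Joint ranges: [-2.53, 2.53], [-0.77, 2.02], [0.04, 2.7], [-1, 4.14], [0.28, 2.66], [-3.11, 3.11]. Speed limits (rad/s): [2.57, 2.57, 3.14, 3.14, 3.14, 3.14].

INTERFACE

Orientations are given as a rotation vector (axis times angle).
In Python, from bench import status, viewer, env gives the robot as it stands.
- The arm moves only by the tool play_rows, never from a script. Its argument "steps" is a list of rows, each a list of 7 numbers: the shift along the tool's x, y, z normalised to -1 to 1, where 1 is 7.5 cm, then the turn, a rotation vector about the tool's x, y, z normalised to -1 to 1, where 1 is 2 pi rad, then the opening, from 0 (shut) to 1 (fully open). A call has 1 to 8 rows; each row shifts and turns the commanded pose from where the row before left it, along the tool's axes as they then stand; what a row does not reach is not made up. A row lasts 1/12 s, in which the tool goes at most 41.7 mm and 7.16 degrees, less where a joint would pass 70% of its speed; a pose out of reach is approached as far as the arm can. A call with a number of a shift or a turn outside -1 to 1 is refused whole. A call with a gripper value outside its range is refused whole. The fingers move at their own pace and stop on an object; "grip_force" is the grip in N (left out, the last holds). Time passes only in rows, so rows that do not move let the fingers close. It gives the time, the measured TCP pose, the force, the opening and the grip force at its end, in the units of the state.
- status.state(): the state, without advancing time (a new reading comes with each control period).
- viewer.camera(name): name is "scene" or "top" or "wrist"; returns a dict with "pixels" (420x560x3 uint8, blue, green, red), "fx", "fy", "cx", "cy" (pixels), "R" (3x3) and "t" (3): a world point X has camera coordinates R X + t. Camera axes: x right, y down, z forward; pixel columns grow to the right and rows downward; lengths in m; the calibration is good to about 2 mm. The wrist camera is an equidistant fisheye: a pixel r from the principal point sees the ray r / f radians off the axis. A picture is of the moment at which its call begins. There is no depth.
- env.job_done(): hands the job in; it is judged then, once.
The state is a dict: "time_s": time; "joint_pos": joint angles; "joint_vel": joint speeds; "tau": joint torques, N m; "position": TCP position; "eef_rot": TCP orientation; "wrist_force": force on the tool from outside, world axes, zero at the start; "wrist_torque": the same for the moment, N m; "finger_gap": opening from 0.0 (shut) to 1.0 (fully open); "finger_force": force on a finger pad.
Only numpy, scipy, OpenCV 4.12 (cv2) and the standard library are available. Lean on these libraries where they do the work, as an engineer would, in place of code of your own. Each camera call takes 0.05 s, during which the arm holds its last target. There are 200 camera calls.

## Working session

There is one attempt and no reset: what is moved stays moved. The work goes in short steps, Python scripts to look and compute and a tool call to move; the robot and the scene stay as the last step left them, time stands still between calls to the robot, and variables do not carry over. Pictures are saved under pics/ and viewed, at most 14 in all, crops included, and the job is handed in when it is done.

Besides the shell and the picture viewer there is one more tool, called by a JSON object that holds its "api" and its "payload", one argument or row to a line. play_rows: Moves the arm, as the interface text tells. Scaled input: -1 to 1 covers 7.5 cm each way for a shift and 2 pi rad each way for a turn. Its arguments: {"type":"object","properties":{"steps":{"type":"array","items":{"type":"array","items":{"type":"number"}}},"grip_force":{"type":"number"}},"required":["steps"]}

```bash
mkdir -p pics; ls; python3 - <<'E'
from bench import status, viewer
import cv2
s=status.state();print({k:s[k] for k in('time_s','position','eef_rot','finger_gap','wrist_force')})
for n in('scene','top'):
    c=viewer.camera(n);cv2.imwrite(f'pics/{n}0.png',c['pixels']);print(n,c['fx'],c['fy'],c['cx'],c['cy'],c['R'],c['t'])
E
```

```text
pics
{'time_s': 0.0, 'position': array([ 0.1699659 , -0.49630237,  0.22605959]), 'eef_rot': array([-3.09748984e+00, -5.15487451e-01,  6.34213441e-05]), 'finger_gap': 0.9986778709066485, 'wrist_force': array([ 0.46826185, -0.26712186,  0.1105802 ])}
scene 437.7616716935182 437.7616716935182 278.78710041028745 208.72505757818814 [[-0.827382   -0.56147653  0.01353244]
 [-0.31071673  0.43752954 -0.84381456]
 [ 0.46786123 -0.70236174 -0.53646422]] [0.5126084  0.19209695 0.80285365]
top 420.4532561469876 420.4532561469876 276.31227012323575 207.46513395369354 [[ 8.32350039e-04 -9.99603556e-01 -2.81431539e-02]
 [-9.94292512e-01  2.17518488e-03 -1.06666153e-01]
 [ 1.06685082e-01  2.80713108e-02 -9.93896521e-01]] [0.12030068 0.54392654 0.96979764]
```

View pics/scene0.png

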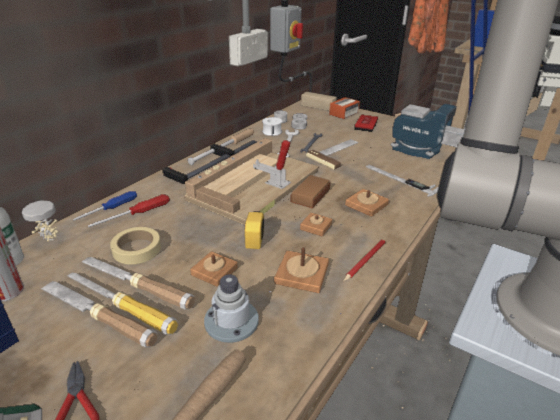

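View pics/top0.png

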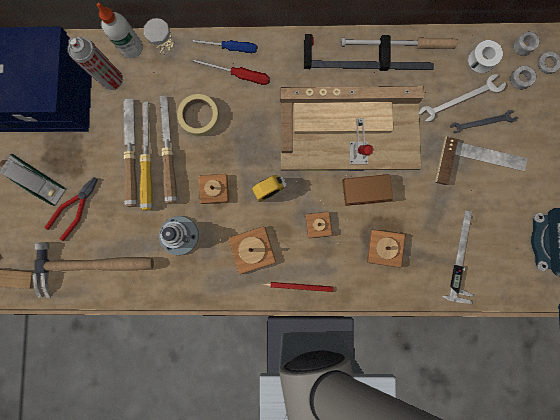

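The top view shows the stand near (179,236), and the 41 block near (213,188), 64 near (252,250), 30 near (318,224) and 52 near (387,248). I'll enlarge these next.

```bash
python3 - <<'E'
import cv2,numpy as np
im=cv2.imread('pics/top0.png')
def t(u,v,h,S=266,):
    c=im[v-h:v+h,u-h:u+h]; c=cv2.resize(c,(S,S),interpolation=cv2.INTER_CUBIC)
    for k in range(0,2*h,5):
        p=int((k+.5)*S/(2*h)); cv2.line(c,(p,0),(p,4 if k%10 else 12),(0,255,255),1); cv2.line(c,(0,p),(4 if k%10 else 12,p),(0,255,255),1)
    cv2.putText(c,f'{u-h},{v-h} h{h}',(80,14),0,.4,(255,255,0),1);return c
a=[t(179,236,25),t(213,188,25),t(252,250,25),t(318,224,25),t(387,248,25)]
a.append(np.zeros_like(a[0]))
cv2.imwrite('pics/c1.png',np.vstack([np.hstack(a[:3]),np.hstack(a[3:])]))
E
```

```text
(no output)
```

View pics/c1.png

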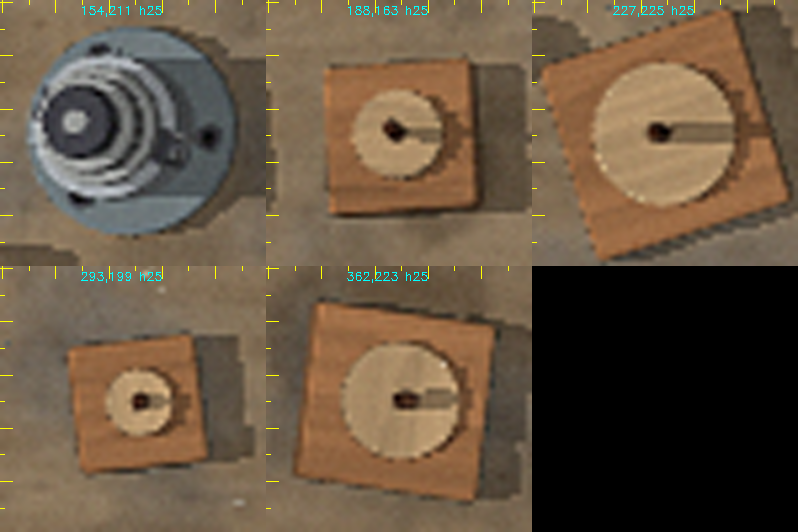

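```bash
cat > h.py <<'E'
import numpy as np,cv2
from scipy.spatial.transform import Rotation as Ro
from bench import status,viewer
def cam(n):
    return viewer.camera(n)
def ground(c,u,v,z):
    d=np.array([(u-c['cx'])/c['fx'],(v-c['cy'])/c['fy'],1.]); R=np.array(c['R']);t=np.array(c['t'])
    o=-R.T@t; d=R.T@d; return o+d*(z-o[2])/d[2]
def fish(c,u,v,z):
    p=np.array([(u-c['cx'])/c['fx'],(v-c['cy'])/c['fy']]);th=np.hypot(*p)
    d=np.r_[p/max(th,1e-9)*np.sin(th),np.cos(th)];R=np.array(c['R']);t=np.array(c['t'])
    o=-R.T@t; d=R.T@d; return o+d*(z-o[2])/d[2]
def to(x,y,z,yaw=None):
    """shift (tool units) and turn about tool z to reach world target"""
    s=status.state();R=Ro.from_rotvec(s['eef_rot']).as_matrix()
    print('t',round(s['time_s'],2),'pos',s['position'].round(4),'xaxis deg',np.degrees(np.arctan2(R[1,0],R[0,0])).round(2),'tilt',R[:,2].round(3),'gap',round(s['finger_gap']*92,1),'F',np.round(s['wrist_force'],1))
    print('shift units',(R.T@(np.array([x,y,z])-s['position'])/.075).round(3))
E
python3 - <<'E'
from h import *
c=cam('top');s=cam('scene')
for n,u,v,z in[('41',212.2,187.5,.024),('64',251.4,249.8,.024),('30',318.7,224,.024),('52',386.9,247.7,.024),('foot',178.2,235.1,.009),('captop',168.6,233.4,.098)]:
    p=ground(c,u,v,z);q=np.array(s['R'])@p+s['t'];print(n,p.round(4),'scene px',(q[:2]/q[2]*s['fx']+[s['cx'],s['cy']]).round(1),'r',np.hypot(*p[:2]).round(3))
w=cam('wrist');print(w['R'],w['t'],w['fx'],w['cx'],w['cy'],-np.array(w['R']).T@w['t']);cv2.imwrite('pics/w0.png',w['pixels'])
to(.45,.28,.25)
E
```

```text
41 [0.5936 0.2753 0.024 ] scene px [212.3 262.7] r 0.654
64 [0.4438 0.1792 0.024 ] scene px [301.5 265.2] r 0.479
30 [0.505  0.0192 0.024 ] scene px [315.3 218.8] r 0.505
52 [ 0.4489 -0.1404  0.024 ] scene px [366.6 197.1] r 0.47
foot [0.4793 0.3591 0.009 ] scene px [230.2 318.3] r 0.599
captop [0.4794 0.3572 0.098 ] scene px [228.4 279.4] r 0.598
[[ 3.22826392e-01 -9.46457729e-01 -9.42368254e-04]
 [-9.02188150e-01 -3.08027171e-01  3.01953313e-01]
 [-2.86076322e-01 -9.66283052e-02 -9.53322248e-01]] [-0.52411723 -0.03661873  0.3910944 ] 325.19226210127806 281.16253861798833 208.63639174658533 [ 0.24804474 -0.46954358  0.38340223]
t 0.25 pos [ 0.17   -0.4965  0.2264] xaxis deg 18.89 tilt [-0.     0.001 -1.   ] gap 91.9 F [ 0.3 -0.8 -0.2]
shift units [ 6.885 -8.587 -0.308]
```

View pics/w0.png

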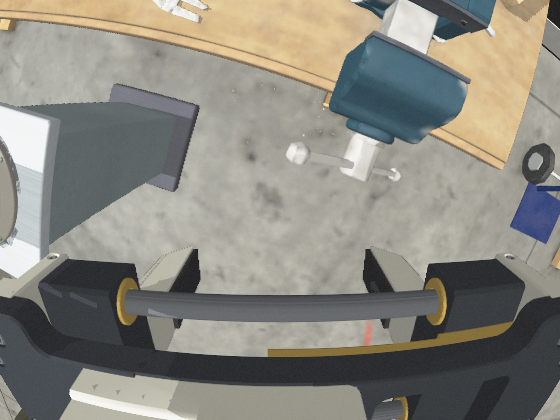

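The wrist view shows the camera on the tool's +x side, with the fingers at the bottom. The top-view positions agree with the scene picture: foot about (230,318), cap about (228,279). I'll raise the arm, square the yaw and go to the stand.

{"api": "play_rows", "payload": {
  "steps": [
    [0, 0, -0.35, 0, 0, 0.0175, 1],
    [0, 0, -0.35, 0, 0, 0.0175, 1],
    [0, 0, -0.35, 0, 0, 0.0175, 1],
    [0.29, -0.37, 0, 0, 0, 0, 1],
    [0.29, -0.37, 0, 0, 0, 0, 1],
    [0.29, -0.37, 0, 0, 0, 0, 1],
    [0.29, -0.37, 0, 0, 0, 0, 1],
    [0.29, -0.37, 0, 0, 0, 0, 1]
  ],
  "grip_force": 20
}}

```text
time_s: 0.92
position: [0.2794, -0.3565, 0.3055]
eef_rot: [3.142, -0.001, 0.0]
wrist_force: [2.6, -0.9, 0.1]
finger_gap: 0.998
finger_force: 0.0
```

{"api": "play_rows", "payload": {
  "steps": [
    [0.29, -0.37, 0, 0, 0, 0, 1],
    [0.23, -0.44, 0, 0, 0, 0, 1],
    [0.23, -0.44, 0, 0, 0, 0, 1],
    [0.23, -0.44, 0, 0, 0, 0, 1],
    [0.23, -0.44, 0, 0, 0, 0, 1],
    [0.23, -0.44, 0, 0, 0, 0, 1],
    [0.23, -0.44, 0, 0, 0, 0, 1],
    [0.23, -0.44, 0, 0, 0, 0, 1]
  ]
}}

```text
time_s: 1.58
position: [0.4217, -0.0974, 0.3056]
eef_rot: [3.141, -0.0, 0.001]
wrist_force: [1.3, 0.0, 0.6]
finger_gap: 1.001
finger_force: 0.0
```

{"api": "play_rows", "payload": {
  "steps": [
    [0, -0.48, 0, 0, 0, 0, 1],
    [0, -0.48, 0, 0, 0, 0, 1],
    [0, -0.48, 0, 0, 0, 0, 1],
    [0, -0.48, 0, 0, 0, 0, 1],
    [0, -0.48, 0, 0, 0, 0, 1],
    [0, -0.48, 0, 0, 0, 0, 1],
    [0, -0.48, 0, 0, 0, 0, 1],
    [0, -0.48, 0, 0, 0, 0, 1]
  ]
}}

```text
time_s: 2.25
position: [0.4208, 0.1906, 0.3055]
eef_rot: [3.142, 0.0, 0.0]
wrist_force: [1.3, -0.6, 0.6]
finger_gap: 0.996
finger_force: 0.0
```

{"api": "play_rows", "payload": {
  "steps": [
    [0, -0.48, 0, 0, 0, 0, 1],
    [0, -0.48, 0, 0, 0, 0, 1],
    [0, -0.48, 0, 0, 0, 0, 1],
    [0, 0, 0, 0, 0, 0, 1],
    [0, 0, 0, 0, 0, 0, 1]
  ]
}}

```text
time_s: 2.67
position: [0.4208, 0.2983, 0.3048]
eef_rot: [3.141, 0.005, -0.002]
wrist_force: [-0.6, 0.9, -0.9]
finger_gap: 1.001
finger_force: 0.0
```

```bash
python3 - <<'E'
from h import *
to(.479,.358,.2)
w=cam('wrist');cv2.imwrite('pics/w1.png',w['pixels'])
E
```

```text
t 2.67 pos [0.4208 0.2983 0.3048] xaxis deg 0.19 tilt [-0.001 -0.001 -1.   ] gap 92.1 F [-0.6  0.9 -0.9]
shift units [ 0.78  -0.795  1.396]
```

View pics/w1.png

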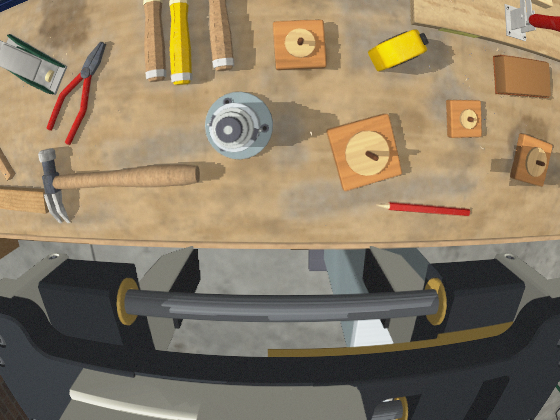

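The wrist view shows the stand near (238,125), block 41 near (300,44) and block 64 near (367,152). I'll enlarge these.

```bash
python3 - <<'E'
import cv2,numpy as np
im=cv2.imread('pics/w1.png')
def t(u,v,h,S):
    c=im[v-h:v+h,u-h:u+h]; c=cv2.resize(c,(S,S),interpolation=cv2.INTER_CUBIC)
    for k in range(0,2*h,5):
        p=int((k+.5)*S/(2*h)); cv2.line(c,(p,0),(p,4 if k%10 else 12),(0,255,255),1); cv2.line(c,(0,p),(4 if k%10 else 12,p),(0,255,255),1)
    return c
a=t(238,125,38,532);b=np.vstack([t(300,44,25,266),t(367,152,25,266)])
cv2.imwrite('pics/c2.png',np.hstack([a,b]))
E
```

```text
(no output)
```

View pics/c2.png

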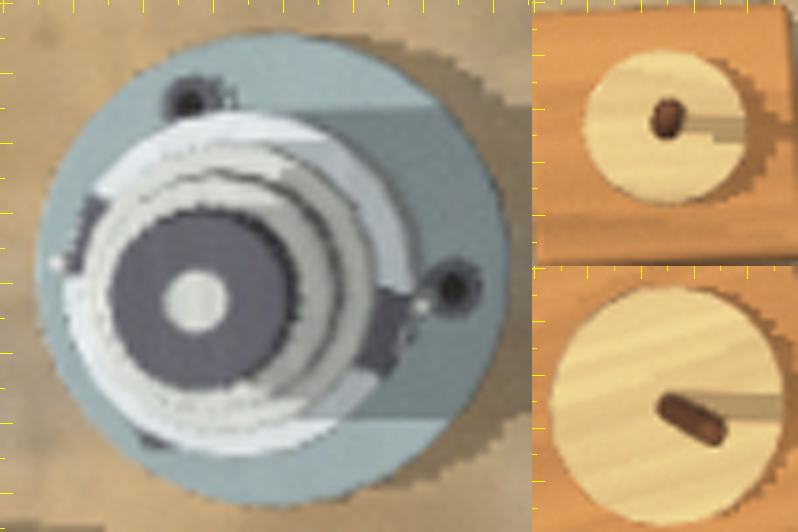

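```bash
python3 - <<'E'
from h import *
w=cam('wrist')
f=lambda n,x,y,x0,y0,s,z:print(n,fish(w,x0+x/s-.5,y0+y/s-.5,z).round(4))
f('foot',272,269.5,200,87,7,.009)
f('captop',196,301,200,87,7,.098)
f('kL',57,262,200,87,7,.052);f('kR',425,303,200,87,7,.052)
f('wL',88,235,200,87,7,.054);f('wR',388,332,200,87,7,.054)
f('41',(583+745)/2-532,(50+204)/2,275,19,5.32,.024)
f('64',(551+784)/2-532,(286+525)/2-266,342,127,5.32,.024)
s=status.state();print(s['joint_pos'].round(3))
to(.479,.3575,.2)
E
```

```text
foot [0.4813 0.3568 0.009 ]
captop [0.4809 0.3576 0.098 ]
kL [0.486  0.3907 0.052 ]
kR [0.4769 0.3237 0.052 ]
wL [0.4908 0.3844 0.054 ]
wR [0.4719 0.3303 0.054 ]
41 [0.5942 0.2736 0.024 ]
64 [0.4456 0.1787 0.024 ]
[ 4.650e-01  2.740e-01  1.404e+00 -1.000e-03  1.464e+00  2.035e+00]
t 2.77 pos [0.4212 0.2963 0.3052] xaxis deg 0.01 tilt [-0.    -0.001 -1.   ] gap 92.3 F [-0.6 -0.5  0.2]
shift units [ 0.771 -0.817  1.402]
```

{"api": "play_rows", "payload": {
  "steps": [
    [0.395, -0.406, 0.2, 0, 0, 0, 1],
    [0.395, -0.406, 0.2, 0, 0, 0, 1],
    [0, 0, 0.5, 0, 0, 0, 1],
    [0, 0, 0.5, 0, 0, 0, 1],
    [0, 0, 0.5, 0, 0, 0, 1],
    [0, 0, 0.5, 0, 0, 0, 1],
    [0, 0, 0.3, 0, 0, 0, 1],
    [0, 0, 0, 0, 0, 0, 1]
  ]
}}

```text
time_s: 3.43
position: [0.4738, 0.3498, 0.1001]
eef_rot: [3.136, -0.004, -0.014]
wrist_force: [-1.0, -0.2, 0.0]
finger_gap: 1.002
finger_force: 0.0
```

{"api": "play_rows", "payload": {
  "steps": [
    [0, 0, 0, 0, 0, 0, 1]
  ]
}}

```text
time_s: 3.52
position: [0.4763, 0.3517, 0.105]
eef_rot: [3.14, -0.003, -0.003]
wrist_force: [0.5, 0.7, 0.9]
finger_gap: 1.002
finger_force: 0.0
```

```bash
python3 - <<'E'
from h import *
for i in range(3): to(.4805,.3572,.082)
w=cam('wrist');cv2.imwrite('pics/w2.png',w['pixels'])
E
```

```text
t 3.52 pos [0.4763 0.3517 0.105 ] xaxis deg -0.1 tilt [-0.002 -0.001 -1.   ] gap 92.2 F [0.5 0.7 0.9]
shift units [ 0.056 -0.074  0.306]
t 3.52 pos [0.4763 0.3517 0.105 ] xaxis deg -0.1 tilt [-0.002 -0.001 -1.   ] gap 92.2 F [0.5 0.7 0.9]
shift units [ 0.056 -0.074  0.306]
t 3.52 pos [0.4763 0.3517 0.105 ] xaxis deg -0.1 tilt [-0.002 -0.001 -1.   ] gap 92.2 F [0.5 0.7 0.9]
shift units [ 0.056 -0.074  0.306]
```

View pics/w2.png

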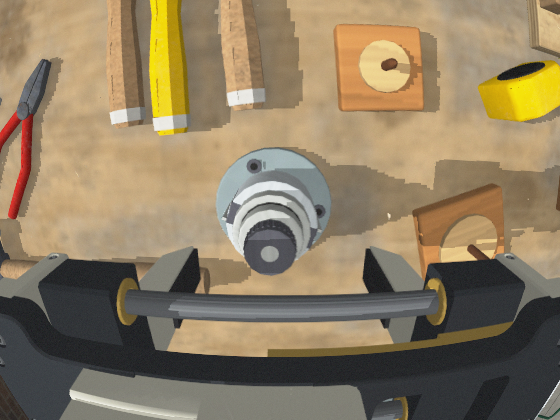

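The wrist picture shows the cap near (269,252), a little left of the finger midline at about 280. That agrees with the 5 mm of y still to go.

{"api": "play_rows", "payload": {
  "steps": [
    [0.056, -0.074, 0.15, 0, 0, 0, 1],
    [0, 0, 0.15, 0, 0, 0, 1],
    [0, 0, 0, 0, 0, 0, 1],
    [0, 0, 0, 0, 0, 0, 1],
    [0, 0, 0, 0, 0, 0, 1]
  ]
}}

```text
time_s: 3.98
position: [0.4804, 0.3587, 0.0829]
eef_rot: [3.142, 0.0, 0.0]
wrist_force: [-0.7, 0.7, 0.2]
finger_gap: 0.999
finger_force: 0.0
```

```bash
python3 -c "
from h import *
to(.4805,.3572,.082)"
```

```text
t 3.98 pos [0.4804 0.3587 0.0829] xaxis deg 0.01 tilt [ 0. -0. -1.] gap 91.9 F [-0.7  0.7  0.2]
shift units [0.001 0.02  0.012]
```

{"api": "play_rows", "payload": {
  "steps": [
    [0, 0.01, 0, 0, 0, 0, 0.2],
    [0, 0, 0, 0, 0, 0, 0.2],
    [0, 0, 0, 0, 0, 0, 0.2],
    [0, 0, 0, 0, 0, 0, 0.2],
    [0, 0, 0, 0, 0, 0, 0.2],
    [0, 0, 0, 0, 0, 0, 0.2],
    [0, 0, 0, 0, 0, 0, 0.2],
    [0, 0, 0, 0, 0, 0, 0.2]
  ],
  "grip_force": 20
}}

```text
time_s: 4.65
position: [0.4803, 0.3579, 0.0827]
eef_rot: [3.141, -0.0, 0.0]
wrist_force: [0.7, -0.3, 0.5]
finger_gap: 0.468
finger_force: 0.0
```

{"api": "play_rows", "payload": {
  "steps": [
    [0, 0, 0, 0, 0, 0, 0.2],
    [0, 0, 0, 0, 0, 0, 0.2],
    [0, 0, 0, 0, 0, 0, 0.2]
  ]
}}

```text
time_s: 4.9
position: [0.4803, 0.3579, 0.0827]
eef_rot: [3.142, -0.0, -0.0]
wrist_force: [0.2, -0.3, -0.1]
finger_gap: 0.311
finger_force: 20.0
```

{"api": "play_rows", "payload": {
  "steps": [
    [0, 0, -0.1, 0, 0, 0, 0.2],
    [0, 0, -0.4, 0, 0, 0, 0.2],
    [0, 0, -0.4, 0, 0, 0, 0.2],
    [0.033, 0.452, 0, 0, 0, 0, 0.2],
    [0.033, 0.452, 0, 0, 0, 0, 0.2],
    [0.033, 0.452, 0, 0, 0, 0, 0.2],
    [0.033, 0.452, 0, 0, 0, 0, 0.2],
    [0.033, 0.452, 0, 0, 0, 0, 0.2]
  ]
}}

```text
time_s: 5.57
position: [0.4926, 0.187, 0.1509]
eef_rot: [-3.142, -0.001, -0.001]
wrist_force: [0.9, -0.1, 0.2]
finger_gap: 0.312
finger_force: 20.0
```

{"api": "play_rows", "payload": {
  "steps": [
    [0.033, 0.452, 0, 0, 0, 0, 0.2],
    [0.033, 0.452, 0, 0, 0, 0, 0.2],
    [0.033, 0.452, 0, 0, 0, 0, 0.2],
    [0.033, 0.452, 0, 0, 0, 0, 0.2],
    [0, 0.2, 0, 0, 0, 0, 0.2],
    [0, 0, 0, 0, 0, 0, 0.2],
    [0, 0, 0, 0, 0, 0, 0.2],
    [0, 0, 0, 0, 0, 0, 0.2]
  ]
}}

```text
time_s: 6.23
position: [0.5026, 0.0385, 0.1505]
eef_rot: [-3.141, -0.0, -0.0]
wrist_force: [-0.4, -0.1, -0.4]
finger_gap: 0.314
finger_force: 20.0
```

```bash
python3 - <<'E'
from h import *
to(.505,.0192,.045)
w=cam('wrist');cv2.imwrite('pics/w3.png',w['pixels'])
E
```

```text
t 6.23 pos [0.5026 0.0385 0.1505] xaxis deg 0.0 tilt [ 0.  0. -1.] gap 28.9 F [-0.4 -0.1 -0.4]
shift units [0.032 0.258 1.406]
```

View pics/w3.png

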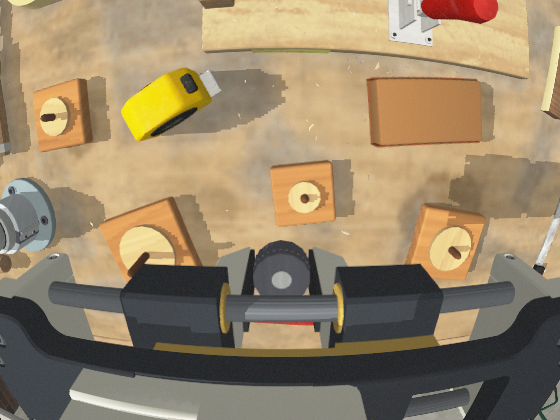

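The wrist view shows the cap held level at (281,270), seat 30 centred near (304,196) and seat 52 near (456,249).

```bash
python3 - <<'E'
from h import *
w=cam('wrist')
for u,v in((304,196.5),(456,249),(54,117),(148,255)): print(fish(w,u,v,.024).round(4))
# refine by seat colour mask
im=w['pixels'].astype(int);cv2.imwrite('pics/w3b.png',w['pixels'])
hsv=cv2.cvtColor(w['pixels'],cv2.COLOR_BGR2HSV)
for (u,v) in((292,193),(445,245)): print(hsv[v,u],hsv[v-25,u])
E
```

```text
[0.5067 0.0187 0.024 ]
[ 0.45  -0.147  0.024]
[0.5937 0.2723 0.024 ]
[0.4453 0.1761 0.024 ]
[ 22  97 240] [ 15 152 222]
[ 22  96 238] [ 16 147 233]
```

{"api": "play_rows", "payload": {
  "steps": [
    [0.045, 0.26, 0.27, 0, 0, 0, 0.2],
    [0, 0, 0.4, 0, 0, 0, 0.2],
    [0, 0, 0.4, 0, 0, 0, 0.2],
    [0, 0, 0.4, 0, 0, 0, 0.2],
    [0, 0, 0, 0, 0, 0, 0.2],
    [0, 0, 0, 0, 0, 0, 0.2],
    [0, 0, 0, 0, 0, 0, 0.2]
  ]
}}

```text
time_s: 6.92
position: [0.507, 0.0188, 0.0413]
eef_rot: [3.141, 0.002, 0.003]
wrist_force: [-0.3, 0.2, -0.1]
finger_gap: 0.315
finger_force: 20.0
```

```bash
python3 - <<'E'
from h import *
to(.506,.019,.027)
E
```

```text
t 6.92 pos [0.507  0.0188 0.0413] xaxis deg 0.06 tilt [ 0.002 -0.    -1.   ] gap 28.9 F [-0.3  0.2 -0.1]
shift units [-0.013 -0.002  0.191]
```

{"api": "play_rows", "payload": {
  "steps": [
    [-0.01, 0, 0.08, 0, 0, 0, 0.2],
    [0, 0, 0.06, 0, 0, 0, 0.2],
    [0, 0, 0.03, 0, 0, 0, 0.2],
    [0, 0, 0.01, 0, 0, 0, 0.2],
    [0, 0, 0, 0, 0, 0, 0.2],
    [0, 0, 0, 0, 0, 0, 0.2]
  ]
}}

```text
time_s: 7.42
position: [0.5054, 0.0182, 0.0267]
eef_rot: [3.141, -0.0, 0.001]
wrist_force: [-0.1, 0.3, 0.2]
finger_gap: 0.312
finger_force: 20.0
```

{"api": "play_rows", "payload": {
  "steps": [
    [0, 0, 0, 0, 0, 0, 0.7],
    [0, 0, 0, 0, 0, 0, 0.7],
    [0, 0, 0, 0, 0, 0, 0.7],
    [0, 0, 0, 0, 0, 0, 0.7],
    [0, 0, -0.3, 0, 0, 0, 0.7],
    [0, 0, -0.5, 0, 0, 0, 0.7],
    [0, 0, -0.5, 0, 0, 0, 0.7],
    [0, 0, -0.5, 0, 0, 0, 0.7]
  ]
}}

```text
time_s: 8.08
position: [0.5047, 0.0183, 0.1629]
eef_rot: [-3.142, 0.0, 0.002]
wrist_force: [1.5, -0.1, -0.3]
finger_gap: 0.7
finger_force: 0.0
```

{"api": "play_rows", "payload": {
  "steps": [
    [-0.033, -0.45, 0, 0, 0, 0, 0.7],
    [-0.033, -0.45, 0, 0, 0, 0, 0.7],
    [-0.033, -0.45, 0, 0, 0, 0, 0.7],
    [-0.033, -0.45, 0, 0, 0, 0, 0.7],
    [-0.033, -0.45, 0, 0, 0, 0, 0.7],
    [-0.033, -0.45, 0, 0, 0, 0, 0.7],
    [-0.033, -0.45, 0, 0, 0, 0, 0.7],
    [-0.033, -0.45, 0, 0, 0, 0, 0.7]
  ]
}}

```text
time_s: 8.75
position: [0.485, 0.2899, 0.1615]
eef_rot: [3.141, -0.0, 0.0]
wrist_force: [0.0, -0.7, -0.9]
finger_gap: 0.704
finger_force: 0.0
```

{"api": "play_rows", "payload": {
  "steps": [
    [-0.033, -0.45, 0, 0, 0, 0, 0.7],
    [-0.033, -0.45, 0, 0, 0, 0, 0.7],
    [0, 0, 0, 0, 0, 0, 0.7],
    [0, 0, 0, 0, 0, 0, 0.7],
    [0, 0, 0, 0, 0, 0, 0.7]
  ]
}}

```text
time_s: 9.17
position: [0.4802, 0.3554, 0.1611]
eef_rot: [3.141, 0.001, -0.001]
wrist_force: [0.3, 0.1, 0.6]
finger_gap: 0.701
finger_force: 0.0
```

```bash
python3 - <<'E'
from h import *
to(.4805,.3575,.0690)
c=cam('top')['pixels'];cv2.imwrite('pics/t2.png',cv2.resize(c[190:270,140:420],None,fx=2.8,fy=2.8,interpolation=cv2.INTER_CUBIC))
E
```

```text
t 9.17 pos [0.4802 0.3554 0.1611] xaxis deg 0.03 tilt [-0.001 -0.001 -1.   ] gap 64.5 F [0.3 0.1 0.6]
shift units [ 0.004 -0.03   1.228]
```

View pics/t2.png

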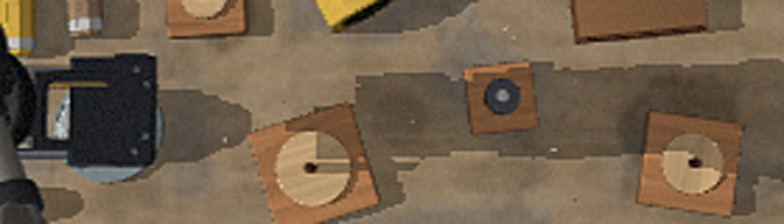

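The picture shows the cap seated on block 30 at about (502,97). The collar is next.

{"api": "play_rows", "payload": {
  "steps": [
    [0, -0.02, 0.4, 0, 0, 0, 0.7],
    [0, 0, 0.4, 0, 0, 0, 0.7],
    [0, 0, 0.3, 0, 0, 0, 0.7],
    [0, 0, 0.12, 0, 0, 0, 0.7],
    [0, 0, 0, 0, 0, 0, 0.7],
    [0, 0, 0, 0, 0, 0, 0.7],
    [0, 0, 0, 0, 0, 0, 0.7]
  ]
}}

```text
time_s: 9.8
position: [0.4817, 0.3574, 0.0717]
eef_rot: [-3.14, 0.001, -0.004]
wrist_force: [0.7, -1.2, 0.3]
finger_gap: 0.704
finger_force: 0.0
```

{"api": "play_rows", "payload": {
  "steps": [
    [0, 0, 0, 0, 0, 0, 0.3],
    [0, 0, 0, 0, 0, 0, 0.3],
    [0, 0, 0, 0, 0, 0, 0.3],
    [0, 0, 0, 0, 0, 0, 0.3],
    [0, 0, 0, 0, 0, 0, 0.3],
    [0, 0, 0, 0, 0, 0, 0.3],
    [0, 0, 0, 0, 0, 0, 0.3]
  ],
  "grip_force": 20
}}

```text
time_s: 10.38
position: [0.4807, 0.3575, 0.0705]
eef_rot: [-3.141, 0.0, -0.001]
wrist_force: [-0.6, -1.4, 6.2]
finger_gap: 0.438
finger_force: 20.0
```

{"api": "play_rows", "payload": {
  "steps": [
    [0, 0, -0.1, 0, 0, 0, 0.3],
    [0, 0, -0.4, 0, 0, 0, 0.3],
    [0, 0, -0.4, 0, 0, 0, 0.3],
    [0.378, 0.278, 0, 0, 0, 0, 0.3],
    [0.378, 0.278, 0, 0, 0, 0, 0.3],
    [0.378, 0.278, 0, 0, 0, 0, 0.3],
    [0.378, 0.278, 0, 0, 0, 0, 0.3],
    [0, 0, 0, 0, 0, 0, 0.3]
  ]
}}

```text
time_s: 11.05
position: [0.5985, 0.2691, 0.1372]
eef_rot: [3.14, -0.008, 0.004]
wrist_force: [-0.4, -1.8, -0.9]
finger_gap: 0.435
finger_force: 20.0
```

{"api": "play_rows", "payload": {
  "steps": [
    [0, 0, 0, 0, 0, 0, 0.3],
    [0, 0, 0, 0, 0, 0, 0.3]
  ]
}}

```text
time_s: 11.22
position: [0.5933, 0.2738, 0.137]
eef_rot: [3.141, -0.001, -0.003]
wrist_force: [-0.1, 0.7, -1.3]
finger_gap: 0.438
finger_force: 20.0
```

```bash
python3 - <<'E'
from h import *
to(.594,.2742,.0515)
w=cam('wrist');cv2.imwrite('pics/w4.png',w['pixels'])
E
```

```text
t 11.22 pos [0.5933 0.2738 0.137 ] xaxis deg -0.03 tilt [-0.002 -0.    -1.   ] gap 40.3 F [-0.1  0.7 -1.3]
shift units [ 0.011 -0.005  1.14 ]
```

View pics/w4.png

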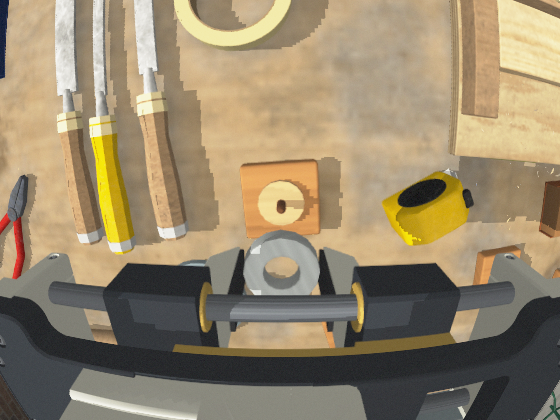

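The picture shows the collar level, in line with seat 41 at (282,203). I'll lower it.

{"api": "play_rows", "payload": {
  "steps": [
    [0.01, 0, 0.4, 0, 0, 0, 0.3],
    [0, 0, 0.4, 0, 0, 0, 0.3],
    [0, 0, 0.3, 0, 0, 0, 0.3],
    [0, 0, 0.15, 0, 0, 0, 0.3],
    [0, 0, 0.1, 0, 0, 0, 0.3],
    [0, 0, 0, 0, 0, 0, 0.3],
    [0, 0, 0, 0, 0, 0, 0.3],
    [0, 0, 0, 0, 0, 0, 0.3]
  ]
}}

```text
time_s: 11.93
position: [0.5956, 0.2744, 0.038]
eef_rot: [-3.141, -0.0, -0.004]
wrist_force: [-0.1, -0.2, 0.0]
finger_gap: 0.436
finger_force: 20.0
```

{"api": "play_rows", "payload": {
  "steps": [
    [0, 0, 0.05, 0, 0, 0, 0.3],
    [0, 0, 0.04, 0, 0, 0, 0.3],
    [0, 0, 0, 0, 0, 0, 0.3],
    [0, 0, 0, 0, 0, 0, 0.3]
  ]
}}

```text
time_s: 12.27
position: [0.5946, 0.2738, 0.0294]
eef_rot: [3.141, -0.0, -0.0]
wrist_force: [-0.3, 0.7, -0.2]
finger_gap: 0.441
finger_force: 20.0
```

{"api": "play_rows", "payload": {
  "steps": [
    [0, 0, 0.02, 0, 0, 0, 0.3],
    [0, 0, 0.01, 0, 0, 0, 0.3],
    [0, 0, 0, 0, 0, 0, 0.3],
    [0, 0, 0, 0, 0, 0, 0.3]
  ]
}}

```text
time_s: 12.6
position: [0.5949, 0.2739, 0.0278]
eef_rot: [-3.142, 0.0, -0.001]
wrist_force: [-1.1, -1.0, 4.1]
finger_gap: 0.444
finger_force: 20.0
```

{"api": "play_rows", "payload": {
  "steps": [
    [0, 0, 0, 0, 0, 0, 0.8],
    [0, 0, 0, 0, 0, 0, 0.8],
    [0, 0, 0, 0, 0, 0, 0.8],
    [0, 0, 0, 0, 0, 0, 0.8],
    [0, 0, -0.3, 0, 0, 0, 0.8],
    [0, 0, -0.4, 0, 0, 0, 0.8],
    [0, 0, -0.4, 0, 0, 0, 0.8],
    [0, 0, -0.4, 0, 0, 0, 0.8]
  ]
}}

```text
time_s: 13.27
position: [0.5944, 0.2738, 0.1405]
eef_rot: [3.141, -0.0, -0.001]
wrist_force: [0.4, -0.1, -0.2]
finger_gap: 0.8
finger_force: 0.0
```

{"api": "play_rows", "payload": {
  "steps": [
    [-0.38, -0.279, 0, 0, 0, 0, 0.8],
    [-0.38, -0.279, 0, 0, 0, 0, 0.8],
    [-0.38, -0.279, 0, 0, 0, 0, 0.8],
    [-0.38, -0.279, 0, 0, 0, 0, 0.8],
    [0, 0, 0, 0, 0, 0, 0.8],
    [0, 0, 0, 0, 0, 0, 0.8],
    [0, 0, 0, 0, 0, 0, 0.8],
    [0, 0, 0, 0, 0, 0, 0.8]
  ]
}}

```text
time_s: 13.93
position: [0.4817, 0.3569, 0.1396]
eef_rot: [3.141, -0.002, 0.001]
wrist_force: [0.1, 0.5, 0.6]
finger_gap: 0.8
finger_force: 0.0
```

```bash
python3 - <<'E'
from h import *
to(.4807,.3575,.056)
E
```

```text
t 13.93 pos [0.4817 0.3569 0.1396] xaxis deg -0.07 tilt [ 0. -0. -1.] gap 73.6 F [0.1 0.5 0.6]
shift units [-0.014 -0.008  1.115]
```

{"api": "play_rows", "payload": {
  "steps": [
    [-0.014, -0.008, 0.4, 0, 0, 0, 0.8],
    [0, 0, 0.4, 0, 0, 0, 0.8],
    [0, 0, 0.2, 0, 0, 0, 0.8],
    [0, 0, 0.1, 0, 0, 0, 0.8],
    [0, 0, 0, 0, 0, 0, 0.8],
    [0, 0, 0, 0, 0, 0, 0.8],
    [0, 0, 0, 0, 0, 0, 0.8]
  ]
}}

```text
time_s: 14.52
position: [0.4809, 0.3584, 0.0585]
eef_rot: [-3.14, 0.001, -0.004]
wrist_force: [0.5, -0.4, 0.4]
finger_gap: 0.799
finger_force: 0.0
```

{"api": "play_rows", "payload": {
  "steps": [
    [0, 0, 0, 0, 0, 0, 0.4],
    [0, 0, 0, 0, 0, 0, 0.4],
    [0, 0, 0, 0, 0, 0, 0.4],
    [0, 0, 0, 0, 0, 0, 0.4],
    [0, 0, 0, 0, 0, 0, 0.4],
    [0, 0, 0, 0, 0, 0, 0.4],
    [0, 0, 0, 0, 0, 0, 0.4]
  ],
  "grip_force": 25
}}

```text
time_s: 15.1
position: [0.4798, 0.3584, 0.0577]
eef_rot: [-3.141, -0.0, -0.001]
wrist_force: [0.2, -0.9, 4.4]
finger_gap: 0.556
finger_force: 25.0
```

{"api": "play_rows", "payload": {
  "steps": [
    [0, 0, -0.1, 0, 0, 0, 0.4],
    [0, 0, -0.4, 0, 0, 0, 0.4],
    [0, 0, -0.5, 0, 0, 0, 0.4],
    [-0.03, 0.457, 0, 0, 0, 0, 0.4],
    [-0.03, 0.457, 0, 0, 0, 0, 0.4],
    [-0.03, 0.457, 0, 0, 0, 0, 0.4],
    [-0.03, 0.457, 0, 0, 0, 0, 0.4],
    [-0.03, 0.457, 0, 0, 0, 0, 0.4]
  ]
}}

```text
time_s: 15.77
position: [0.4676, 0.1854, 0.1323]
eef_rot: [3.141, 0.001, -0.001]
wrist_force: [1.4, -0.2, -0.6]
finger_gap: 0.555
finger_force: 25.0
```

{"api": "play_rows", "payload": {
  "steps": [
    [-0.03, 0.457, 0, 0, 0, 0, 0.4],
    [-0.03, 0.457, 0, 0, 0, 0, 0.4],
    [-0.03, 0.457, 0, 0, 0, 0, 0.4],
    [-0.03, 0.457, 0, 0, 0, 0, 0.4],
    [-0.03, 0.457, 0, 0, 0, 0, 0.4],
    [-0.03, 0.457, 0, 0, 0, 0, 0.4],
    [-0.03, 0.457, 0, 0, 0, 0, 0.4],
    [-0.03, 0.457, 0, 0, 0, 0, 0.4]
  ]
}}

```text
time_s: 16.43
position: [0.4497, -0.0889, 0.1324]
eef_rot: [-3.142, 0.0, 0.0]
wrist_force: [1.0, -0.6, -1.5]
finger_gap: 0.556
finger_force: 25.0
```

{"api": "play_rows", "payload": {
  "steps": [
    [0, 0.457, 0, 0, 0, 0, 0.4],
    [0, 0, 0, 0, 0, 0, 0.4],
    [0, 0, 0, 0, 0, 0, 0.4],
    [0, 0, 0, 0, 0, 0, 0.4]
  ]
}}

```text
time_s: 16.77
position: [0.4499, -0.1213, 0.1321]
eef_rot: [-3.141, 0.001, 0.001]
wrist_force: [0.1, 0.7, -1.1]
finger_gap: 0.553
finger_force: 25.0
```

```bash
python3 - <<'E'
from h import *
to(.449,-.142,.053)
w=cam('wrist');cv2.imwrite('pics/w5.png',w['pixels'])
E
```

```text
t 16.77 pos [ 0.4499 -0.1213  0.1321] xaxis deg -0.05 tilt [-0.001  0.001 -1.   ] gap 50.9 F [ 0.1  0.7 -1.1]
shift units [-0.011  0.277  1.054]
```

View pics/w5.png

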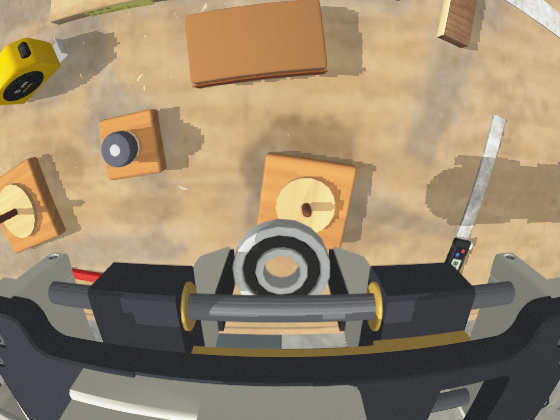

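The bearing is held level, and seat 52 is centred near (306.5,206).

```bash
python3 - <<'E'
from h import *
w=cam('wrist')
a=fish(w,276,205,.024);b=fish(w,337,205,.024);t=fish(w,306,178,.024);print(a.round(4),b.round(4),t.round(4),fish(w,306.5,206.5,.024).round(4))
to((t[0]-.026),(a[1]+b[1])/2,.053)
E
```

```text
[ 0.4516 -0.1157  0.024 ] [ 0.4516 -0.1682  0.024 ] [ 0.4752 -0.1409  0.024 ] [ 0.4503 -0.1418  0.024 ]
t 16.87 pos [ 0.4501 -0.1205  0.1322] xaxis deg 0.07 tilt [-0.001  0.    -1.   ] gap 50.7 F [ 0.5 -1.  -1.3]
shift units [-0.013  0.286  1.055]
```

{"api": "play_rows", "payload": {
  "steps": [
    [-0.01, 0.28, 0.1, 0, 0, 0, 0.4],
    [0, 0, 0.4, 0, 0, 0, 0.4],
    [0, 0, 0.4, 0, 0, 0, 0.4],
    [0, 0, 0.2, 0, 0, 0, 0.4],
    [0, 0, 0.1, 0, 0, 0, 0.4],
    [0, 0, 0, 0, 0, 0, 0.4],
    [0, 0, 0, 0, 0, 0, 0.4],
    [0, 0, 0, 0, 0, 0, 0.4]
  ]
}}

```text
time_s: 17.53
position: [0.4505, -0.1426, 0.0433]
eef_rot: [3.141, 0.001, 0.003]
wrist_force: [1.0, 0.4, -2.2]
finger_gap: 0.559
finger_force: 25.0
```

{"api": "play_rows", "payload": {
  "steps": [
    [0, 0, 0.1, 0, 0, 0, 0.4],
    [0, 0, 0.05, 0, 0, 0, 0.4],
    [0, 0, 0.02, 0, 0, 0, 0.4],
    [0, 0, 0, 0, 0, 0, 0.4],
    [0, 0, 0, 0, 0, 0, 0.4]
  ]
}}

```text
time_s: 17.95
position: [0.4495, -0.1427, 0.0294]
eef_rot: [3.142, -0.0, -0.0]
wrist_force: [-0.5, 0.1, -2.1]
finger_gap: 0.555
finger_force: 25.0
```

{"api": "play_rows", "payload": {
  "steps": [
    [0, 0, 0.02, 0, 0, 0, 0.4],
    [0, 0, 0.01, 0, 0, 0, 0.4],
    [0, 0, 0, 0, 0, 0, 0.4],
    [0, 0, 0, 0, 0, 0, 0.4]
  ]
}}

```text
time_s: 18.28
position: [0.4498, -0.1428, 0.0277]
eef_rot: [3.141, -0.0, 0.001]
wrist_force: [-1.7, 0.1, 5.2]
finger_gap: 0.554
finger_force: 25.0
```

{"api": "play_rows", "payload": {
  "steps": [
    [0, 0, 0, 0, 0, 0, 1],
    [0, 0, 0, 0, 0, 0, 1],
    [0, 0, 0, 0, 0, 0, 1],
    [0, 0, 0, 0, 0, 0, 1],
    [0, 0, -0.3, 0, 0, 0, 1],
    [0, 0, -0.5, 0, 0, 0, 1],
    [0, 0, -0.5, 0, 0, 0, 1],
    [0, 0, -0.5, 0, 0, 0, 1]
  ]
}}

```text
time_s: 18.95
position: [0.4491, -0.1424, 0.1635]
eef_rot: [-3.141, 0.0, 0.002]
wrist_force: [0.9, 0.4, -0.0]
finger_gap: 0.993
finger_force: 0.0
```

{"api": "play_rows", "payload": {
  "steps": [
    [0.027, -0.445, 0, 0, 0, 0, 1],
    [0.027, -0.445, 0, 0, 0, 0, 1],
    [0.027, -0.445, 0, 0, 0, 0, 1],
    [0.027, -0.445, 0, 0, 0, 0, 1],
    [0.027, -0.445, 0, 0, 0, 0, 1],
    [0.027, -0.445, 0, 0, 0, 0, 1],
    [0.027, -0.445, 0, 0, 0, 0, 1],
    [0.027, -0.445, 0, 0, 0, 0, 1]
  ]
}}

```text
time_s: 19.62
position: [0.4655, 0.126, 0.1621]
eef_rot: [3.141, -0.0, -0.0]
wrist_force: [0.4, 1.3, 0.4]
finger_gap: 1.0
finger_force: 0.0
```

{"api": "play_rows", "payload": {
  "steps": [
    [0.027, -0.445, 0, 0, 0, 0, 1],
    [0.027, -0.445, 0, 0, 0, 0, 1],
    [0.027, -0.445, 0, 0, 0, 0, 1],
    [0.027, -0.445, 0, 0, 0, 0, 1],
    [0.027, -0.445, 0, 0, 0, 0, 1],
    [0.027, -0.445, 0, 0, 0, 0, 1],
    [0.027, -0.445, 0, 0, 0, 0, 1],
    [0, 0, 0, 0, 0, 0, 1]
  ]
}}

```text
time_s: 20.28
position: [0.4795, 0.3631, 0.1616]
eef_rot: [-3.139, -0.006, -0.001]
wrist_force: [-0.6, -0.9, 0.2]
finger_gap: 0.997
finger_force: 0.0
```

{"api": "play_rows", "payload": {
  "steps": [
    [0, 0, 0, 0, 0, -0.019, 1],
    [0, 0, 0, 0, 0, -0.019, 1],
    [0, 0, 0, 0, 0, -0.019, 1],
    [0, 0, 0, 0, 0, -0.019, 1],
    [0, 0, 0, 0, 0, -0.019, 1],
    [0, 0, 0, 0, 0, -0.019, 1],
    [0, 0, 0, 0, 0, -0.019, 1],
    [0, 0, 0, 0, 0, -0.019, 1]
  ]
}}

```text
time_s: 20.95
position: [0.4799, 0.3575, 0.1618]
eef_rot: [2.786, 1.452, -0.001]
wrist_force: [1.2, 0.3, 0.4]
finger_gap: 0.998
finger_force: 0.0
```

{"api": "play_rows", "payload": {
  "steps": [
    [0, 0, 0, 0, 0, -0.019, 1],
    [0, 0, 0, 0, 0, -0.019, 1],
    [0, 0, 0, 0, 0, -0.019, 1],
    [0, 0, 0, 0, 0, -0.019, 1],
    [0, 0, 0, 0, 0, 0, 1],
    [0, 0, 0, 0, 0, 0, 1],
    [0, 0, 0, 0, 0, 0, 1]
  ]
}}

```text
time_s: 21.53
position: [0.4799, 0.3577, 0.162]
eef_rot: [2.373, 2.058, -0.001]
wrist_force: [0.4, 0.8, -1.4]
finger_gap: 1.0
finger_force: 0.0
```

```bash
python3 - <<'E'
from h import *
to(.4807,.3575,.026)
w=cam('wrist');cv2.imwrite('pics/w6.png',w['pixels'])
E
```

```text
t 21.53 pos [0.4799 0.3577 0.162 ] xaxis deg 81.87 tilt [-0. -0. -1.] gap 92.0 F [ 0.4  0.8 -1.4]
shift units [-1.000e-03  1.100e-02  1.814e+00]
```

View pics/w6.png

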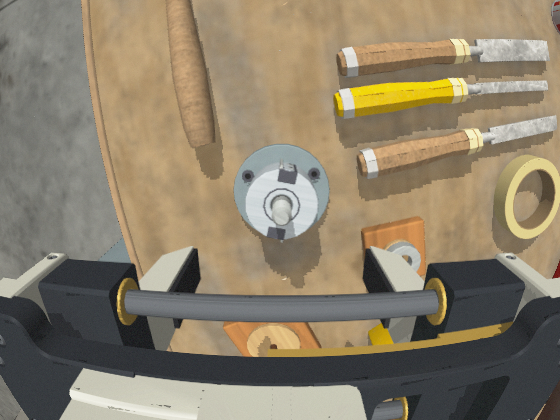

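The picture shows the cutter's wedges at (288,172) and (276,234), along the tool's x. The fingers will therefore meet the plain flanks. I'll go down.

{"api": "play_rows", "payload": {
  "steps": [
    [0, 0.01, 0.45, 0, 0, 0, 1],
    [0, 0, 0.45, 0, 0, 0, 1],
    [0, 0, 0.4, 0, 0, 0, 1],
    [0, 0, 0.3, 0, 0, 0, 1],
    [0, 0, 0.15, 0, 0, 0, 1],
    [0, 0, 0.05, 0, 0, 0, 1],
    [0, 0, 0, 0, 0, 0, 1],
    [0, 0, 0, 0, 0, 0, 1]
  ]
}}

```text
time_s: 22.25
position: [0.4816, 0.3583, 0.0285]
eef_rot: [2.37, 2.062, 0.003]
wrist_force: [-0.4, -0.0, -0.2]
finger_gap: 1.003
finger_force: 0.0
```

{"api": "play_rows", "payload": {
  "steps": [
    [0, 0, 0, 0, 0, 0, 0.5],
    [0, 0, 0, 0, 0, 0, 0.5],
    [0, 0, 0, 0, 0, 0, 0.5],
    [0, 0, 0, 0, 0, 0, 0.5],
    [0, 0, 0, 0, 0, 0, 0.5],
    [0, 0, 0, 0, 0, 0, 0.5],
    [0, 0, 0, 0, 0, 0, 0.5]
  ],
  "grip_force": 45
}}

```text
time_s: 22.83
position: [0.4807, 0.358, 0.0277]
eef_rot: [2.37, 2.063, 0.0]
wrist_force: [-2.0, -1.1, 5.2]
finger_gap: 0.689
finger_force: 45.0
```

{"api": "play_rows", "payload": {
  "steps": [
    [0, 0, 0, 0, 0, 0, 0.5],
    [0, 0, 0, 0, 0, 0, 0.5]
  ]
}}

```text
time_s: 23.0
position: [0.4807, 0.358, 0.0277]
eef_rot: [2.37, 2.063, 0.0]
wrist_force: [-2.5, -0.1, 5.8]
finger_gap: 0.687
finger_force: 45.0
```

{"api": "play_rows", "payload": {
  "steps": [
    [0, 0, -0.1, 0, 0, 0, 0.5],
    [0, 0, -0.3, 0, 0, 0, 0.5],
    [0, 0, -0.4, 0, 0, 0, 0.5],
    [0, 0, -0.4, 0, 0, 0, 0.5],
    [0, 0, 0, 0, 0, 0, 0.5],
    [0, 0, 0, 0, 0, 0, 0.5]
  ]
}}

```text
time_s: 23.5
position: [0.4815, 0.3582, 0.1186]
eef_rot: [2.369, 2.062, 0.005]
wrist_force: [-0.1, -0.1, -3.6]
finger_gap: 0.686
finger_force: 45.0
```

{"api": "play_rows", "payload": {
  "steps": [
    [-0.405, -0.022, 0, 0, 0, 0, 0.5],
    [-0.405, -0.022, 0, 0, 0, 0, 0.5],
    [-0.405, -0.022, 0, 0, 0, 0, 0.5],
    [-0.405, -0.022, 0, 0, 0, 0, 0.5],
    [-0.405, -0.022, 0, 0, 0, 0, 0.5],
    [-0.405, -0.022, 0, 0, 0, 0, 0.5],
    [0, 0, 0, 0, 0, 0, 0.5],
    [0, 0, 0, 0, 0, 0, 0.5]
  ]
}}

```text
time_s: 24.17
position: [0.4446, 0.1772, 0.1158]
eef_rot: [-2.371, -2.058, 0.005]
wrist_force: [0.4, 0.5, -3.0]
finger_gap: 0.689
finger_force: 45.0
```

{"api": "play_rows", "payload": {
  "steps": [
    [0, 0, 0, 0, 0, 0, 0.5],
    [0, 0, 0, 0, 0, 0, 0.5]
  ]
}}

```text
time_s: 24.33
position: [0.4457, 0.1794, 0.1166]
eef_rot: [-2.369, -2.063, 0.001]
wrist_force: [-0.6, -0.0, -3.3]
finger_gap: 0.689
finger_force: 45.0
```

```bash
python3 - <<'E'
from h import *
to(.445,.1788,.0357)
w=cam('wrist')['pixels'];s=cam('scene')['pixels'][180:340,200:400]
cv2.imwrite('pics/w7.png',np.hstack([cv2.resize(w[150:330,180:380],(400,360)),cv2.resize(s,(400,360),interpolation=2)]))
E
```

```text
t 24.33 pos [0.4457 0.1794 0.1166] xaxis deg 82.11 tilt [-0.001 -0.    -1.   ] gap 63.4 F [-0.6 -0.  -3.3]
shift units [-0.009 -0.007  1.078]
```

View pics/w7.png

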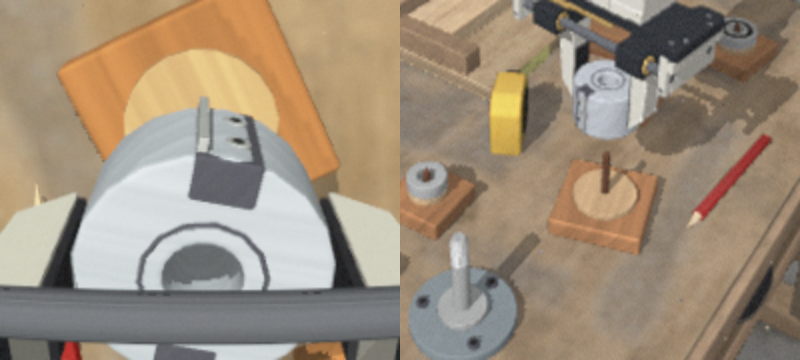

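The cutter is held level and straight over block 64, and the bearing and collar are seated. I'll lower the cutter.

{"api": "play_rows", "payload": {
  "steps": [
    [-0.008, -0.007, 0.3, 0, 0, 0, 0.5],
    [0, 0, 0.3, 0, 0, 0, 0.5],
    [0, 0, 0.2, 0, 0, 0, 0.5],
    [0, 0, 0.1, 0, 0, 0, 0.5],
    [0, 0, 0.1, 0, 0, 0, 0.5],
    [0, 0, 0, 0, 0, 0, 0.5],
    [0, 0, 0, 0, 0, 0, 0.5],
    [0, 0, 0, 0, 0, 0, 0.5]
  ]
}}

```text
time_s: 25.1
position: [0.4458, 0.1785, 0.0429]
eef_rot: [2.369, 2.062, 0.002]
wrist_force: [0.2, -0.6, -3.1]
finger_gap: 0.691
finger_force: 45.0
```

{"api": "play_rows", "payload": {
  "steps": [
    [0, 0, 0.03, 0, 0, 0, 0.5],
    [0, 0, 0.02, 0, 0, 0, 0.5],
    [0, 0, 0.01, 0, 0, 0, 0.5],
    [0, 0, 0, 0, 0, 0, 0.5],
    [0, 0, 0, 0, 0, 0, 0.5],
    [0, 0, 0, 0, 0, 0, 0.5]
  ]
}}

```text
time_s: 25.6
position: [0.4452, 0.1782, 0.0378]
eef_rot: [2.37, 2.063, 0.0]
wrist_force: [-0.0, 0.9, -2.8]
finger_gap: 0.687
finger_force: 45.0
```

{"api": "play_rows", "payload": {
  "steps": [
    [0, 0, 0.015, 0, 0, 0, 0.5],
    [0, 0, 0.01, 0, 0, 0, 0.5],
    [0, 0, 0.003, 0, 0, 0, 0.5],
    [0, 0, 0, 0, 0, 0, 0.5],
    [0, 0, 0, 0, 0, 0, 0.5]
  ]
}}

```text
time_s: 26.02
position: [0.4452, 0.1782, 0.0357]
eef_rot: [2.37, 2.063, 0.0]
wrist_force: [-0.2, -0.7, -0.6]
finger_gap: 0.685
finger_force: 45.0
```

Contact is starting. I'll release, open fully, lift and look.

{"api": "play_rows", "payload": {
  "steps": [
    [0, 0, 0.003, 0, 0, 0, 1],
    [0, 0, 0, 0, 0, 0, 1],
    [0, 0, 0, 0, 0, 0, 1],
    [0, 0, 0, 0, 0, 0, 1],
    [0, 0, 0, 0, 0, 0, 1],
    [0, 0, -0.2, 0, 0, 0, 1],
    [0, 0, -0.4, 0, 0, 0, 1],
    [0, 0, -0.5, 0, 0, 0, 1]
  ]
}}

```text
time_s: 26.68
position: [0.4435, 0.1778, 0.117]
eef_rot: [-2.368, -2.061, 0.008]
wrist_force: [0.8, 0.4, 0.5]
finger_gap: 0.999
finger_force: 0.0
```

{"api": "play_rows", "payload": {
  "steps": [
    [0, 0, -0.5, 0, 0, 0, 1],
    [0, 0, -0.5, 0, 0, 0, 1],
    [0, 0, 0, 0, 0, 0, 1],
    [0, 0, 0, 0, 0, 0, 1],
    [0, 0, 0, 0, 0, 0, 1]
  ]
}}

```text
time_s: 27.1
position: [0.4447, 0.1781, 0.1924]
eef_rot: [-2.369, -2.062, 0.001]
wrist_force: [-0.9, -0.1, -0.8]
finger_gap: 0.999
finger_force: 0.0
```

```bash
python3 - <<'E'
from h import *
to(.445,.1788,.2)
s=cam('scene')['pixels'][160:340,170:410]
w=cam('wrist')['pixels'][0:300]
cv2.imwrite('pics/f.png',np.vstack([cv2.resize(s,(440,330),interpolation=2),cv2.resize(w,(440,236))]))
E
```

```text
t 27.1 pos [0.4447 0.1781 0.1924] xaxis deg 82.07 tilt [-0.001 -0.    -1.   ] gap 91.9 F [-0.9 -0.1 -0.8]
shift units [ 0.01   0.002 -0.102]
```

View pics/f.png

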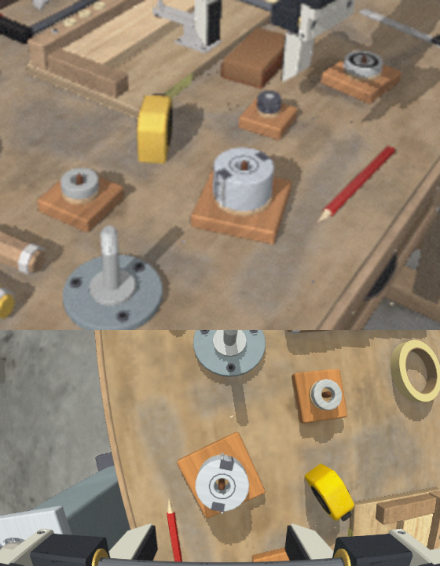

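All four pieces lie flat on their matching seats with the dowels in their bores, and the spindle is empty. I'll hand the job in.

```bash
python3 -c "
from bench import env
print(env.job_done())"
```

```text
the job is handed in; nothing more can be done
None
```

The job is handed in at about 27 s of robot time: in the last pictures all four pieces lie flat over the dowels on their matching blocks, the spindle is empty and the gripper is clear; no verdict came back.

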